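# Load the matchbox dispenser in order

### The arm

A 6-joint arm with a two-finger parallel gripper is mounted at the origin on a cart in front of the work surface, level with it; the furniture and walls round the work are solid. World frame = base frame: x ahead of the robot, y to its left, z up, the work surface at z = 0. Lengths are in m, angles in degrees, forces in N, time in s.
With the tool pointing down it reaches from about 0.35 to 0.875 m from the base axis. Payload 4.2 kg.
Tool frame: the origin (TCP) lies on the centre line of the jaws, within the pads' length; the fingertips stand 11 mm ahead of it and the grasp point (between the pads) lies 8 mm behind it; z points along the fingers, y is the line along which they close (so a half turn about z gives the same grasp; the last joint's range is limited). The gripper opens to 87 mm and grips with 3 to 60 N. Pads are 19 mm wide; open, the fingers measure 117 mm over their backs; the gripper's body (75 mm by 190 mm) begins 51 mm behind the grasp point.
Start: joints at [-60.47, 22.042, 0.453, 0, -68.411, -14.817], TCP at [0.159, -0.604, 0.234] pointing down, gripper open.
Joint ranges: [-179.83, 179.83], [-69.29, 118.12], [-61.27, 80.66], [-181.25, 117.63], [-171.15, -9.14], [-177.46, 177.46]. Speed limits (degrees/s): [159.86, 159.86, 180, 180, 180, 180].

### API

Orientations are given as a 3x3 rotation matrix whose columns are the frame's x, y, z axes.
In Python, from station import r gives the robot as it stands.
- The arm moves only by the tool servo_tool, never from a script. Its argument "commands" is a list that holds one entry, the list of rows, each a list of 7 numbers: the closure, from 0 (fully open) to 1 (shut), then the shift along the tool's x, y, z in mm, then the turn, a rotation vector about the tool's x, y, z in rad. In form: [[[claw, x, y, z, ax, ay, az], ...]]. A call has exactly 5 rows; each row is the pose to reach, as a shift and turn from the pose commanded when the call began, along the tool's axes at that moment; what a row does not reach only later rows make up. A row lasts 1/10 s, in which the tool goes at most 50 mm and 8.59 degrees, less where a joint would pass 70% of its speed; a pose out of reach is approached as far as the arm can. A call with a gripper value outside its range is refused whole. The fingers move at their own pace and stop on an object; the grip force is fixed at half the most. Time passes only in rows, so rows that repeat a pose let the fingers close, or fill a call up. It gives the time, the measured TCP pose, the force, the opening and the grip force at its end, in the units of the state.
- r.sense(): the state, without advancing time (a new reading comes with each control period).
- r.capture(name): name is "side" or "top" or "wrist"; returns a dict with "pixels" (420x560x3 uint8, red, green, blue), "camera_matrix" (3x3 intrinsics, pixels), "R" (3x3) and "t" (3): a world point X has camera coordinates R X + t. Camera axes: x right, y down, z forward; pixel columns grow to the right and rows downward; lengths in m; the calibration is good to about 2 mm. The wrist camera is an equidistant fisheye: a pixel r from the principal point sees the ray r / f radians off the axis. A picture is of the moment at which its call begins. There is no depth.
- r.finish_job(): hands the job in; it is judged then, once.
The state is a dict: "time_s": time; "joints": joint angles; "joint_velocities": joint speeds; "effort": joint torques, N m; "tcp_pos": TCP position; "ee_rot": TCP orientation; "wrist_force": force on the tool from outside, world axes, zero at the start; "moment": the same for the moment, N m; "gripper_width": opening from 0.0 (shut) to 1.0 (fully open); "gripper_force": force on a finger pad.
Only numpy, scipy, OpenCV 4.12 (cv2) and the standard library are available. Lean on these libraries where they do the work, as an engineer would, in place of code of your own. Each camera call takes 0.05 s, during which the arm holds its last target. There are 200 camera calls.

### The job

Load both matchboxes, lying flat, into the open top of the wooden matchbox dispenser so that gravity feeds them down for use in the right order: first the matchbox that lies on the green book, so that it lies at the bottom and will be taken out first, then the matchbox that lies on the bare worktop, on top of it.

Things in the scene. Friction and masses are not known exactly. Their poses are not given: they have to be found in the camera images.
- box_first: Household matchbox lying flat on the green book; 110 mm long (its x), 57 mm wide (its y), 20 mm thick (its z, up), about 60 g, closed and rigid. Looks like the other one. Origin: centre of its underside, 15 mm above the worktop at the start. Grasp it across its 57 mm width. It goes in first. Released level in the dispenser at the rim, it falls flat to the floor.
- box_second: Identical matchbox, 110 x 57 x 20 mm, same axes and origin (centre of its underside), lying flat on the bare worktop. It goes in second, either way round, and comes to lie on the first.
- dispenser: Low upright open-topped well, dark wood with brass corner strips, fixed. Origin: centre of its underside, z up, x to its back. Inside 130 mm (y) x 78 mm (x), floor at z = 8 mm, rim at 68 mm; outside 146 x 94 mm. Boxes lie with their length along y. Front and back walls have a 66 mm wide finger gap in the middle, from the rim to the floor; at the front a 6 mm lip and, below z = 36 mm, a take-out slot.
- book: Small dark green closed book, 76 mm (x) by 116 mm (y), 15 mm thick, lying flat, fixed to the worktop; the first matchbox lies on it, long side along the book's y. Origin: centre of its underside.
Not all that is in view belongs to the job. What is shaped like the box_first but purple is not meant.

How it is judged:
By the outcome, as a careful person would: the job done as asked, in the order asked, and still so for the second after the job is handed in, with the robot touching nothing.
It also fails if it takes over 61 s, if anything falls off the work surface, if the arm or the gripper's body presses on something with over 40 N, if the wrist force passes 120 N, or if a joint passes its speed limit or range.

## Working session

There is one attempt and no reset: what is moved stays moved. The work goes in short steps, Python scripts to look and compute and a tool call to move; the robot and the scene stay as the last step left them, time stands still between calls to the robot, and variables do not carry over. Pictures are saved under pics/ and viewed, at most 10 in all, crops included, and the job is handed in when it is done.

Besides the shell and the picture viewer there is one more tool, called after "Call:" as name(argument=value, ...), one argument or row to a line, values as JSON. servo_tool: Moves the arm, as the interface text tells. Its arguments: {"type":"object","properties":{"commands":{"type":"array","items":{"type":"array","items":{"type":"array","items":{"type":"number"}}}}},"required":["commands"]}

```bash
mkdir -p pics
python3 - <<'E'
from station import r
import cv2,numpy as np,pickle
d={}
for n in("side","top"):
    c=r.capture(n);d[n]=c;cv2.imwrite(f"pics/{n}0.png",c["pixels"][...,::-1])
    print(n,c["camera_matrix"].tolist(),(-c["R"].T@c["t"]).round(3),c["R"].round(3).tolist())
pickle.dump(d,open("d0.pkl","wb"))
s=r.sense();print(s["time_s"],s["tcp_pos"],s["ee_rot"],s["gripper_width"])
E
```

```text
side [[405.66450211106445, 0.0, 276.33460276055985], [0.0, 405.66450211106445, 211.12541626269643], [0.0, 0.0, 1.0]] [ 0.537 -0.721  0.655] [[0.999, 0.054, -0.004], [0.03, -0.601, -0.799], [-0.046, 0.797, -0.602]]
top [[386.64924894448626, 0.0, 276.00287041584585], [0.0, 386.64924894448626, 212.26627936649143], [0.0, 0.0, 1.0]] [0.449 0.073 0.894] [[-0.026, -1.0, -0.015], [-0.999, 0.027, -0.023], [0.024, 0.014, -1.0]]
0.1 [ 0.15863378 -0.60399079  0.23257544] [[-9.67239896e-01 -2.53863387e-01 -6.02679860e-04]
 [-2.53864082e-01  9.67238062e-01  1.88666201e-03]
 [ 1.03980490e-04  1.97785354e-03 -9.99998039e-01]] 0.9983499110725
```

View pics/top0.png

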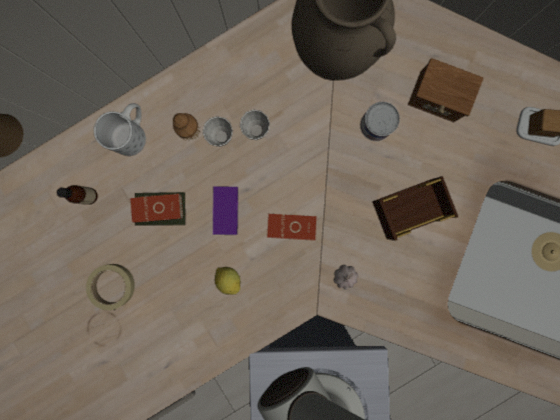

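View pics/side0.png

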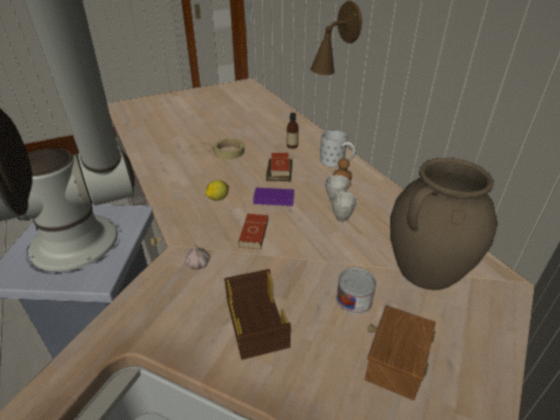

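```bash
cat > h.py <<'E'
import numpy as np,cv2,pickle
def ray(c,uv,z):
    K,R,t=c["camera_matrix"],c["R"],c["t"]
    d=(np.c_[np.atleast_2d(uv),np.ones(len(np.atleast_2d(uv)))]@np.linalg.inv(K).T)@R
    o=-R.T@t
    return o+d*((z-o[2])/d[:,2])[:,None]
def proj(c,X):
    p=(np.atleast_2d(X)@c["R"].T+c["t"])@c["camera_matrix"].T
    return p[:,:2]/p[:,2:]
def rect(P):
    (cx,cy),(w,h),a=cv2.minAreaRect((P[:,:2]*1000).astype(np.float32))
    if w<h: w,h,a=h,w,a+90
    return round(cx,1),round(cy,1),round(w,1),round(h,1),round((a+90)%180-90,1)
def comps(m,amin):
    cs,_=cv2.findContours(m.astype(np.uint8),cv2.RETR_EXTERNAL,cv2.CHAIN_APPROX_NONE)
    return [x[:,0,:].astype(float) for x in cs if cv2.contourArea(x)>amin]
E
python3 - <<'E'
from h import *
d=pickle.load(open("d0.pkl","rb"));c=d["top"];im=c["pixels"]
hsv=cv2.cvtColor(im,cv2.COLOR_RGB2HSV)
red=((hsv[...,0]<8)|(hsv[...,0]>172))&(hsv[...,1]>150)&(hsv[...,2]>70)
red=cv2.morphologyEx(red.astype(np.uint8),cv2.MORPH_CLOSE,np.ones((7,7)))
for q in comps(red,200):
    print(q.mean(0).round(), [ (z,rect(ray(c,q,z))) for z in(.02,.035)])
print("disp px", im[208,415],im[190,440],im[225,385],hsv[208,415], "brass",im[185,436],"wood",im[240,360])
dk=(im.max(2)<95);dk[:, :368]=0;dk[:, 462:]=0;dk[:170]=0;dk[245:]=0
for q in comps(dk,300): print("disp",q.mean(0).round(),rect(ray(c,q,.068)),rect(ray(c,q,0)))
a=cv2.resize(im[165:250,360:470],None,fx=5,fy=5,interpolation=cv2.INTER_CUBIC)
b=cv2.resize(im[180:245,110:330],None,fx=3.5,fy=3.5,interpolation=cv2.INTER_CUBIC)
o=np.zeros((600,790,3),np.uint8);a=cv2.resize(a,(452,350));o[:350,:452]=a;o[360:360+b.shape[0],:b.shape[1]]=b[:,:790]
cv2.imwrite("pics/crop.png",np.ascontiguousarray(o[...,::-1]))
E
```

```text
[292. 226.] [(0.02, (437.3, 51.2, 106.1, 51.3, 85.2)), (0.035, (437.5, 51.5, 104.3, 50.4, 85.2))]
[155. 208.] [(0.02, (487.3, 359.8, 108.3, 55.0, -86.9)), (0.035, (486.7, 354.9, 106.4, 54.1, -86.9))]
disp px [49 27 19] [19 20 13] [24 22 18] [  8 156  49] brass [8 0 5] wood [136 123 111]
disp [415. 208.] (468.8, -210.1, 159.8, 95.2, -70.8) (470.4, -233.4, 173.0, 103.1, -70.8)
```

View pics/crop.png

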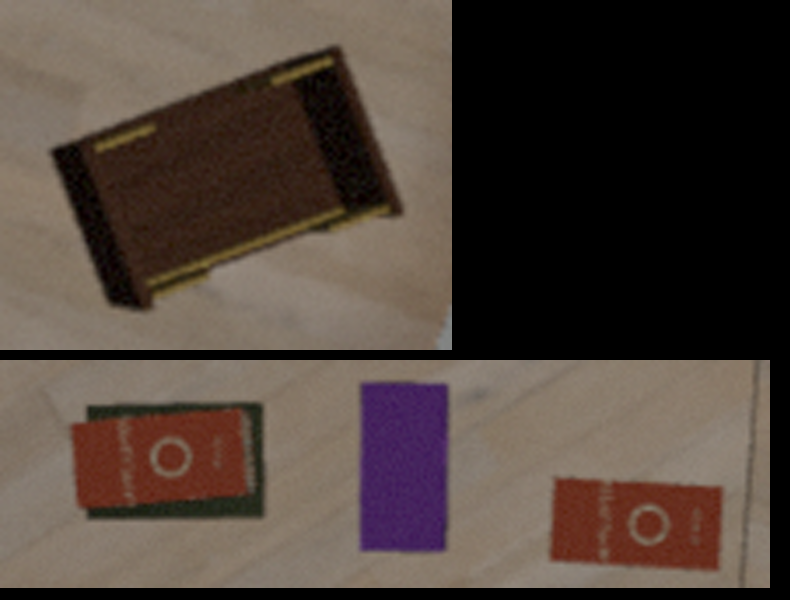

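Candidates: the red box on the green book at (157,208) is box_first. The red box on bare worktop at (292,227) is box_second. The purple box at (226,210) is the decoy. The crop confirms this: the green rim shows only around the left one. The dispenser rim is centred at about (418,208).

```bash
cat >> h.py <<'E'
def plan(pos,yaw,wps):
    # pos mm, yaw deg (tool y axis), wps: (x,y,z,yaw); prints tool-axis moves
    pos=np.array(pos,float)
    for x,y,z,w in wps:
        c,s=np.cos(np.radians(yaw)),np.sin(np.radians(yaw))
        d=np.array([x,y,z])-pos
        print((x,y,z,w),[round(-s*d[0]+c*d[1],1),round(c*d[0]+s*d[1],1),round(-d[2],1)],"az",round(-np.radians(w-yaw),3),"dist",round(np.linalg.norm(d)))
        pos=np.array([x,y,z],float);yaw=w
def now(s):
    R=s["ee_rot"];return np.array(s["tcp_pos"])*1000,np.degrees(np.arctan2(R[1][1],R[0][1]))%360
E
python3 - <<'E'
from h import *
from station import r
d=pickle.load(open("d0.pkl","rb"));c=d["top"]
q=np.array([[340,47],[75,140],[402,213],[137,308.]])/[4.109,4.118]+[359.5,164.5]
P=ray(c,q,.068)
print((P*1000).round(),rect(P)); print(proj(d["side"],P).round())
s=r.sense();p,w=now(s);print(p,w)
plan(p,w,[(260,-420,240,124),(370,-215,240,144),(410,0,240,164),(460,210,220,183.1),(487,354.5,110,183.1)])
E
```

```text
[[ 537. -271.   68.]
 [ 492. -133.   68.]
 [ 450. -300.   68.]
 [ 405. -162.   68.]] (471.2, -216.2, 145.3, 92.3, -71.8)
[[291. 324.]
 [271. 267.]
 [240. 336.]
 [226. 276.]]
[ 158.63377854 -603.9907879   232.57543761] 104.70627537639675
(260, -420, 240, 124) [np.float64(-144.8), np.float64(152.2), np.float64(-7.4)] az -0.337 dist 210
(370, -215, 240, 144) [np.float64(-205.8), np.float64(108.4), np.float64(-0.0)] az -0.349 dist 233
(410, 0, 240, 164) [np.float64(-197.5), np.float64(94.0), np.float64(-0.0)] az -0.349 dist 219
(460, 210, 220, 183.1) [np.float64(-215.6), np.float64(9.8), np.float64(20.0)] az -0.333 dist 217
(487, 354.5, 110, 183.1) [np.float64(-142.8), np.float64(-34.8), np.float64(110.0)] az -0.0 dist 184
```

Call:
servo_tool(
  commands=[
    [[0,-29,30,-1.5,0,0,-0.067],[0,-58,61,-3,0,0,-0.135],[0,-87,91,-4.5,0,0,-0.2],[0,-116,122,-6,0,0,-0.27],[0,-145,152,-7.5,0,0,-0.337]],
  ],
)

```text
time_s: 0.6
tcp_pos: [0.2606, -0.4189, 0.2407]
ee_rot: [[-0.828, -0.561, -0.0], [-0.561, 0.828, 0.001], [-0.0, 0.001, -1.0]]
wrist_force: [1.3, 0.6, 1.0]
gripper_width: 1.0
gripper_force: 0.0
```

Call:
servo_tool(
  commands=[
    [[0,-41,22,0,0,0,-0.07],[0,-82,43,0,0,0,-0.14],[0,-123,65,0,0,0,-0.21],[0,-165,87,0,0,0,-0.28],[0,-206,108.5,0,0,0,-0.349]],
  ],
)

```text
time_s: 1.1
tcp_pos: [0.3707, -0.2136, 0.241]
ee_rot: [[-0.585, -0.811, 0.0], [-0.811, 0.585, 0.0], [-0.0, 0.0, -1.0]]
wrist_force: [1.4, -0.3, 0.3]
gripper_width: 1.004
gripper_force: 0.0
```

Call:
servo_tool(
  commands=[
    [[0,-39.5,19,0,0,0,-0.07],[0,-79,37.6,0,0,0,-0.14],[0,-118.5,56.4,0,0,0,-0.21],[0,-158,75,0,0,0,-0.28],[0,-197.5,94,0,0,0,-0.349]],
  ],
)

```text
time_s: 1.6
tcp_pos: [0.41, 0.0014, 0.241]
ee_rot: [[-0.272, -0.962, 0.0], [-0.962, 0.272, 0.0], [-0.0, 0.0, -1.0]]
wrist_force: [0.9, -0.4, 0.5]
gripper_width: 0.999
gripper_force: 0.0
```

Call:
servo_tool(
  commands=[
    [[0,-43,2,4,0,0,-0.067],[0,-86,4,8,0,0,-0.133],[0,-129,6,12,0,0,-0.2],[0,-172,8,16,0,0,-0.267],[0,-215.5,10,20,0,0,-0.333]],
  ],
)

```text
time_s: 2.1
tcp_pos: [0.4599, 0.2112, 0.2206]
ee_rot: [[0.057, -0.998, -0.001], [-0.998, -0.057, -0.0], [0.0, 0.001, -1.0]]
wrist_force: [2.1, 0.3, 0.6]
gripper_width: 1.001
gripper_force: 0.0
```

Call:
servo_tool(
  commands=[
    [[0,-38,-9,25,0,0,0],[0,-76,-18,50,0,0,0],[0,-114,-27,80,0,0,0],[0,-143,-35,110,0,0,0],[0,-143,-35,110,0,0,0]],
  ],
)

```text
time_s: 2.6
tcp_pos: [0.4856, 0.3553, 0.105]
ee_rot: [[0.056, -0.998, -0.007], [-0.998, -0.056, -0.007], [0.006, 0.007, -1.0]]
wrist_force: [-0.8, -1.9, -0.9]
gripper_width: 1.002
gripper_force: 0.0
```

Run:
```python
from h import *
from station import r
c=r.capture("wrist");s=r.sense();print(s["tcp_pos"],s["time_s"],c["camera_matrix"])
cv2.imwrite("pics/w1.png",c["pixels"][...,::-1]);pickle.dump(c,open("w1.pkl","wb"))
```

```text
[0.4860795  0.35432537 0.1074195 ] 2.65 [[325.1922621    0.         281.86539301]
 [  0.         325.1922621  214.16039892]
 [  0.           0.           1.        ]]
```

View pics/w1.png

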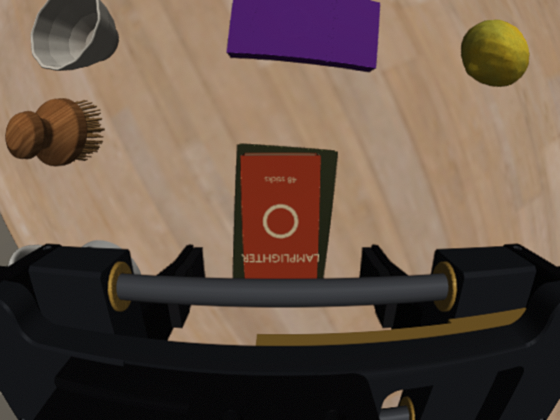

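The wrist view shows the red box at (281,215) on the green book, centred between the fingers (204 to 362), so the grasp can proceed.

Call:
servo_tool(
  commands=[
    [[0,0,0,25,0,0,0],[0,0,0,50,0,0,0],[0,0,0,70,0,0,0],[0,0,0,80,0,0,0],[0,0,0,80,0,0,0]],
  ],
)

```text
time_s: 3.15
tcp_pos: [0.4871, 0.3531, 0.0307]
ee_rot: [[0.053, -0.999, -0.001], [-0.999, -0.053, -0.001], [0.001, 0.001, -1.0]]
wrist_force: [0.5, 0.0, 0.3]
gripper_width: 1.002
gripper_force: 0.0
```

Call:
servo_tool(
  commands=[
    [[0,0,0,0,0,0,0],[0,0,0,0,0,0,0],[0,0,0,0,0,0,0],[0,0,0,0,0,0,0],[0,0,0,0,0,0,0]],
  ],
)

```text
time_s: 3.65
tcp_pos: [0.4875, 0.3543, 0.0314]
ee_rot: [[0.054, -0.999, 0.0], [-0.999, -0.054, 0.001], [-0.0, -0.0, -1.0]]
wrist_force: [-0.2, 0.2, -0.0]
gripper_width: 0.999
gripper_force: 0.0
```

Call:
servo_tool(
  commands=[
    [[0,0,0,2,0,0,0],[0.3,0,0,2,0,0,0],[1,0,0,2,0,0,0],[1,0,0,2,0,0,0],[1,0,0,2,0,0,0]],
  ],
)

```text
time_s: 4.15
tcp_pos: [0.4874, 0.3542, 0.029]
ee_rot: [[0.054, -0.999, -0.0], [-0.999, -0.054, -0.0], [0.0, 0.0, -1.0]]
wrist_force: [-0.6, -0.7, 0.5]
gripper_width: 0.721
gripper_force: 0.0
```

Call:
servo_tool(
  commands=[
    [[1,0,0,0,0,0,0],[1,0,0,0,0,0,0],[1,0,0,0,0,0,0],[1,0,0,0,0,0,0],[1,0,0,0,0,0,0]],
  ],
)

```text
time_s: 4.65
tcp_pos: [0.4873, 0.3542, 0.029]
ee_rot: [[0.054, -0.999, -0.0], [-0.999, -0.054, -0.0], [0.0, 0.0, -1.0]]
wrist_force: [-0.0, 0.4, 0.0]
gripper_width: 0.64
gripper_force: 30.0
```

Call:
servo_tool(
  commands=[
    [[1,0,0,-15,0,0,0],[1,0,0,-35,0,0,0],[1,0,0,-60,0,0,0],[1,0,0,-90,0,0,0],[1,0,0,-120,0,0,0]],
  ],
)

```text
time_s: 5.15
tcp_pos: [0.4871, 0.3539, 0.1498]
ee_rot: [[0.054, -0.999, -0.001], [-0.999, -0.054, -0.001], [0.001, 0.001, -1.0]]
wrist_force: [0.5, 0.8, -0.7]
gripper_width: 0.644
gripper_force: 30.0
```

Run:
```python
from h import *
from station import r
c=r.capture("wrist");s=r.sense();p,w=now(s);print(p,w,s["gripper_width"],s["gripper_force"])
cv2.imwrite("pics/w2.png",c["pixels"][...,::-1])
p=np.array([487.5,354,150]);w=183.1;b=198.5
plan(p,w,[(475,140,170,188),(470,-60,170,194),(471,-216,150,b),(471,-216,90,b)])
```

```text
[489.69240085 356.00490564 155.95996678] 183.17058736104164 0.6452420100785825 30.000315606594086
(475, 140, 170, 188) [np.float64(213.0), np.float64(24.1), np.float64(-20.0)] az -0.086 dist 215
(470, -60, 170, 194) [np.float64(197.4), np.float64(32.8), np.float64(-0.0)] az -0.105 dist 200
(471, -216, 150, 198.5) [np.float64(151.6), np.float64(36.8), np.float64(20.0)] az -0.079 dist 157
(471, -216, 90, 198.5) [np.float64(0.0), np.float64(-0.0), np.float64(60.0)] az -0.0 dist 60
```

View pics/w2.png

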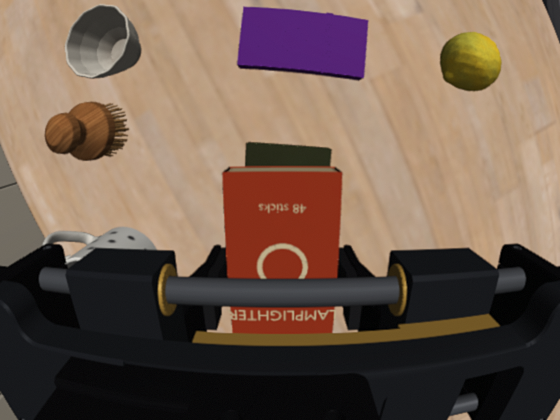

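The box is lifted (opening 56 mm, 30 N) and level, with its far edge at row 168. Next I carry it to the dispenser.

Call:
servo_tool(
  commands=[
    [[1,35,4,-4,0,0,-0.017],[1,78,9,-8,0,0,-0.034],[1,123,14,-12,0,0,-0.05],[1,168,19,-16,0,0,-0.07],[1,213,24,-20,0,0,-0.086]],
  ],
)

```text
time_s: 5.7
tcp_pos: [0.4743, 0.1385, 0.1691]
ee_rot: [[0.141, -0.99, -0.0], [-0.99, -0.141, 0.0], [-0.0, 0.0, -1.0]]
wrist_force: [1.1, 0.2, -0.3]
gripper_width: 0.645
gripper_force: 30.0
```

Call:
servo_tool(
  commands=[
    [[1,40,6.5,0,0,0,-0.02],[1,80,13,0,0,0,-0.04],[1,120,20,0,0,0,-0.06],[1,160,26.5,0,0,0,-0.085],[1,197.5,33,0,0,0,-0.105]],
  ],
)

```text
time_s: 6.2
tcp_pos: [0.4693, -0.0616, 0.1691]
ee_rot: [[0.243, -0.97, 0.0], [-0.97, -0.243, 0.0], [-0.0, -0.0, -1.0]]
wrist_force: [0.5, 0.3, -1.0]
gripper_width: 0.649
gripper_force: 30.0
```

Call:
servo_tool(
  commands=[
    [[1,40,10,5,0,0,-0.02],[1,80,19,10,0,0,-0.04],[1,115,28,15,0,0,-0.06],[1,140,34,18,0,0,-0.075],[1,151.5,37,20,0,0,-0.079]],
  ],
)

```text
time_s: 6.7
tcp_pos: [0.4701, -0.2178, 0.1484]
ee_rot: [[0.316, -0.949, -0.001], [-0.949, -0.316, 0.0], [-0.0, 0.001, -1.0]]
wrist_force: [-0.1, 0.5, -0.5]
gripper_width: 0.643
gripper_force: 30.0
```

Call:
servo_tool(
  commands=[
    [[1,0,0,0,0,0,0],[1,0,0,0,0,0,0],[1,0,0,0,0,0,0],[1,0,0,0,0,0,0],[1,0,0,0,0,0,0]],
  ],
)

```text
time_s: 7.2
tcp_pos: [0.4709, -0.2152, 0.1493]
ee_rot: [[0.32, -0.948, 0.0], [-0.948, -0.32, -0.0], [0.0, -0.0, -1.0]]
wrist_force: [-0.6, 0.2, -1.0]
gripper_width: 0.644
gripper_force: 30.0
```

```bash
cat >> h.py <<'E'
def fray(c,uv,z):
    K,R,t=c["camera_matrix"],c["R"],c["t"];f=K[0,0]
    v=np.atleast_2d(uv)-K[:2,2];rr=np.linalg.norm(v,axis=1);th=rr/f
    d=np.c_[v/rr[:,None]*np.sin(th)[:,None],np.cos(th)]@R;o=-R.T@t
    return o+d*((z-o[2])/d[:,2])[:,None]
def totool(s,P): return (P-np.array(s["tcp_pos"]))@np.array(s["ee_rot"])*1000
E
python3 - <<'E'
from h import *
from station import r
c=r.capture("wrist");s=r.sense();p,w=now(s);print(p,w,s["gripper_width"],s["time_s"])
cv2.imwrite("pics/w3.png",c["pixels"][...,::-1])
print("ring,far L,far R (tool mm)",totool(s,fray(c,[[282,265],[225,169],[341,169]],p[2]/1000+.006)).round(1))
t=r.capture("top");cv2.imwrite("pics/t3.png",t["pixels"][...,::-1]);pickle.dump((c,t,s),open("w3.pkl","wb"))
o=np.hstack([cv2.resize(c["pixels"],(480,360)),cv2.resize(t["pixels"][150:270,350:480],(320,360),interpolation=cv2.INTER_CUBIC)])
cv2.imwrite("pics/m3.png",np.ascontiguousarray(o[...,::-1]))
E
```

```text
[ 470.81803568 -215.2846355   149.27675188] 198.62625591219538 0.6414890516621407 7.25
ring,far L,far R (tool mm) [[  6.3   0.3  -6. ]
 [ 52.9 -25.4  -6. ]
 [ 52.9  26.8  -6. ]]
```

View pics/m3.png

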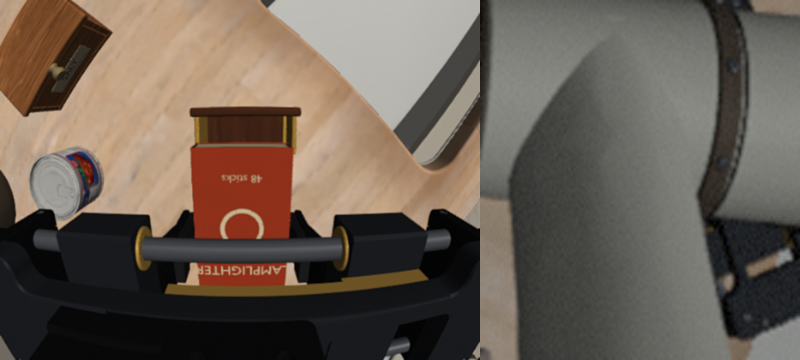

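Run:
```python
from h import *
c,t,s=pickle.load(open("w3.pkl","rb"))
print(totool(s,fray(c,[[221.7,126],[351,126],[222,136],[350,136]],.068)).round(1))
```

```text
[[ 72.5 -42.6  81.3]
 [ 72.8  49.4  81.3]
 [ 65.3 -42.5  81.3]
 [ 65.6  48.8  81.3]]
```

Call:
servo_tool(
  commands=[
    [[1,0,2.5,10,0,0,0],[1,0,2.5,30,0,0,0],[1,0,2.5,50,0,0,0],[1,0,2.5,65,0,0,0],[1,0,2.5,75,0,0,0]],
  ],
)

```text
time_s: 7.8
tcp_pos: [0.4671, -0.2165, 0.0722]
ee_rot: [[0.318, -0.948, -0.003], [-0.948, -0.318, 0.001], [-0.001, 0.002, -1.0]]
wrist_force: [0.1, 0.3, -1.3]
gripper_width: 0.64
gripper_force: 30.0
```

Call:
servo_tool(
  commands=[
    [[1,0,0,8,0,0,0],[1,0,0,18,0,0,0],[1,0,0,28,0,0,0],[1,0,0,36,0,0,0],[1,0,0,36,0,0,0]],
  ],
)

```text
time_s: 8.3
tcp_pos: [0.4675, -0.2166, 0.0369]
ee_rot: [[0.318, -0.948, -0.002], [-0.948, -0.318, 0.0], [-0.001, 0.002, -1.0]]
wrist_force: [-0.0, 1.0, -0.2]
gripper_width: 0.642
gripper_force: 30.0
```

No contact force, so I release and rise.

Call:
servo_tool(
  commands=[
    [[0,0,0,0,0,0,0],[0,0,0,0,0,0,0],[0,0,0,0,0,0,0],[0,0,0,0,0,0,0],[0,0,0,0,0,0,0]],
  ],
)

```text
time_s: 8.8
tcp_pos: [0.4684, -0.2167, 0.0383]
ee_rot: [[0.318, -0.948, 0.001], [-0.948, -0.318, -0.0], [0.0, -0.001, -1.0]]
wrist_force: [0.6, -0.7, 0.1]
gripper_width: 0.972
gripper_force: 0.0
```

Call:
servo_tool(
  commands=[
    [[0,0,0,-10,0,0,0],[0,0,0,-30,0,0,0],[0,0,0,-60,0,0,0],[0,0,0,-95,0,0,0],[0,0,0,-125,0,0,0]],
  ],
)

```text
time_s: 9.3
tcp_pos: [0.4685, -0.2168, 0.1656]
ee_rot: [[0.319, -0.948, 0.002], [-0.948, -0.319, -0.001], [0.001, -0.002, -1.0]]
wrist_force: [1.1, -0.0, -0.8]
gripper_width: 0.999
gripper_force: 0.0
```

Run:
```python
from h import *
from station import r
c=r.capture("wrist");s=r.sense();p,w=now(s);print(p,w,s["gripper_width"],s["time_s"])
cv2.imwrite("pics/w4.png",c["pixels"][...,::-1])
plan([467.5,-216,162],198.5,[(455,-80,180,186),(437.5,51,110,175.2)])
```

```text
[ 471.50528824 -217.81708515  170.87952372] 198.66464600942103 1.000089222358316 9.35
(455, -80, 180, 186) [np.float64(-132.9), np.float64(-31.3), np.float64(-18.0)] az 0.218 dist 138
(437.5, 51, 110, 175.2) [np.float64(-132.1), np.float64(3.7), np.float64(70.0)] az 0.188 dist 150
```

View pics/w4.png

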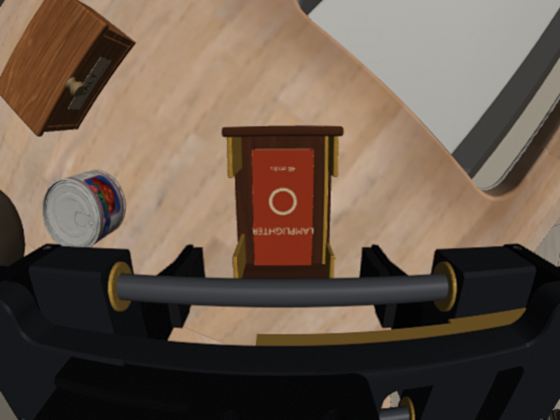

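The first box lies flat at the bottom of the dispenser, ring at (284,201). Now the second box.

Call:
servo_tool(
  commands=[
    [[0,-26,-6,-4,0,0,0.044],[0,-53,-12,-8,0,0,0.087],[0,-80,-18,-12,0,0,0.13],[0,-106,-25,-15,0,0,0.174],[0,-133,-32,-18,0,0,0.218]],
  ],
)

```text
time_s: 9.85
tcp_pos: [0.4561, -0.0795, 0.1819]
ee_rot: [[0.104, -0.995, 0.001], [-0.995, -0.104, 0.0], [-0.0, -0.001, -1.0]]
wrist_force: [-0.1, 0.3, 0.9]
gripper_width: 0.998
gripper_force: 0.0
```

Call:
servo_tool(
  commands=[
    [[0,-30,1,15,0,0,0.04],[0,-65,2,32,0,0,0.09],[0,-100,3,52,0,0,0.14],[0,-125,4,66,0,0,0.188],[0,-132,4,70,0,0,0.188]],
  ],
)

```text
time_s: 10.35
tcp_pos: [0.4373, 0.0518, 0.1104]
ee_rot: [[-0.079, -0.997, -0.002], [-0.997, 0.079, -0.001], [0.001, 0.002, -1.0]]
wrist_force: [0.1, -0.9, -0.3]
gripper_width: 1.0
gripper_force: 0.0
```

Call:
servo_tool(
  commands=[
    [[0,0,0,0,0,0,0],[0,0,0,0,0,0,0],[0,0,0,0,0,0,0],[0,0,0,0,0,0,0],[0,0,0,0,0,0,0]],
  ],
)

```text
time_s: 10.85
tcp_pos: [0.4385, 0.0499, 0.1114]
ee_rot: [[-0.083, -0.997, 0.001], [-0.997, 0.083, 0.0], [-0.0, -0.001, -1.0]]
wrist_force: [-0.1, 0.2, 1.1]
gripper_width: 0.995
gripper_force: 0.0
```

Run:
```python
from h import *
from station import r
c=r.capture("wrist");s=r.sense();p,w=now(s);print(p,w,s["gripper_width"],s["time_s"])
cv2.imwrite("pics/w5.png",c["pixels"][...,::-1])
```

```text
[438.47223769  49.92285835 111.3169054 ] 175.25000141167385 0.9973293842813387 10.9
```

View pics/w5.png

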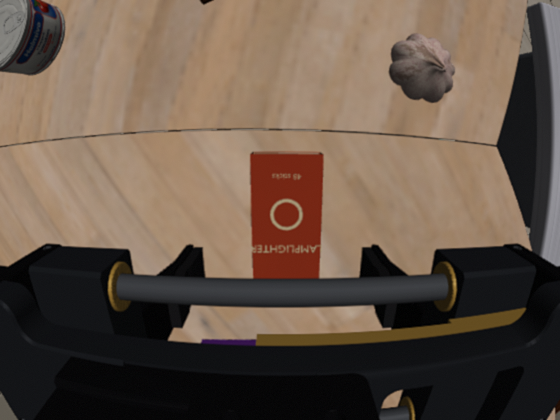

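The second box is centred (286,215) between the fingers on bare wood. Next I descend and grip it.

Call:
servo_tool(
  commands=[
    [[0,0,1,25,0,0,0],[0,0,1,50,0,0,0],[0,0,1,72,0,0,0],[0,0,1,88,0,0,0],[0,0,1,94,0,0,0]],
  ],
)

```text
time_s: 11.4
tcp_pos: [0.4366, 0.0499, 0.0157]
ee_rot: [[-0.082, -0.997, -0.003], [-0.997, 0.082, -0.001], [0.002, 0.003, -1.0]]
wrist_force: [-0.3, 0.3, 0.3]
gripper_width: 1.001
gripper_force: 0.0
```

Call:
servo_tool(
  commands=[
    [[0,0,0,1,0,0,0],[0,0,0,2,0,0,0],[0.3,0,0,2,0,0,0],[1,0,0,2,0,0,0],[1,0,0,2,0,0,0]],
  ],
)

```text
time_s: 11.9
tcp_pos: [0.4376, 0.0506, 0.0156]
ee_rot: [[-0.082, -0.997, 0.001], [-0.997, 0.082, 0.001], [-0.001, -0.001, -1.0]]
wrist_force: [0.4, -0.0, 0.1]
gripper_width: 0.811
gripper_force: 0.0
```

Call:
servo_tool(
  commands=[
    [[1,0,0,0,0,0,0],[1,0,0,0,0,0,0],[1,0,0,0,0,0,0],[1,0,0,0,0,0,0],[1,0,0,0,0,0,0]],
  ],
)

```text
time_s: 12.4
tcp_pos: [0.4372, 0.0505, 0.0152]
ee_rot: [[-0.082, -0.997, -0.0], [-0.997, 0.082, -0.0], [0.0, 0.0, -1.0]]
wrist_force: [-2.1, 0.6, 4.0]
gripper_width: 0.641
gripper_force: 30.0
```

Run:
```python
from h import *
from station import r
s=r.sense();p,w=now(s);print(p,w,s["gripper_width"],s["gripper_force"])
plan([p[0],p[1],p[2]+145],175.2,[(460,-90,175,187),(468.5,-216.5,150,198.5)])
```

```text
[437.23085109  50.48272596  15.22149701] 175.30670915295494 0.6412882053812797 30.00082701444626
(460, -90, 175, 187) [np.float64(138.1), np.float64(-34.4), np.float64(-14.8)] az -0.206 dist 143
(468.5, -216.5, 150, 198.5) [np.float64(126.6), np.float64(7.0), np.float64(25.0)] az -0.201 dist 129
```

Call:
servo_tool(
  commands=[
    [[1,0,0,-15,0,0,0],[1,0,0,-45,0,0,0],[1,0,0,-80,0,0,0],[1,0,0,-115,0,0,0],[1,0,0,-145,0,0,0]],
  ],
)

```text
time_s: 12.9
tcp_pos: [0.4374, 0.0505, 0.1616]
ee_rot: [[-0.082, -0.997, 0.001], [-0.997, 0.082, 0.001], [-0.001, -0.001, -1.0]]
wrist_force: [1.6, 0.1, -1.0]
gripper_width: 0.642
gripper_force: 30.0
```

Call:
servo_tool(
  commands=[
    [[1,28,-7,-3,0,0,-0.04],[1,55,-14,-6,0,0,-0.08],[1,83,-20,-9,0,0,-0.12],[1,110,-27,-12,0,0,-0.165],[1,138,-34.5,-15,0,0,-0.206]],
  ],
)

```text
time_s: 13.4
tcp_pos: [0.4602, -0.0909, 0.1748]
ee_rot: [[0.126, -0.992, -0.0], [-0.992, -0.126, 0.0], [-0.0, 0.0, -1.0]]
wrist_force: [0.4, -1.0, -1.8]
gripper_width: 0.643
gripper_force: 30.0
```

Call:
servo_tool(
  commands=[
    [[1,32,2,6,0,0,-0.05],[1,64,4,12,0,0,-0.1],[1,96,5,19,0,0,-0.15],[1,118,6,23,0,0,-0.19],[1,126.5,7,25,0,0,-0.201]],
  ],
)

```text
time_s: 13.9
tcp_pos: [0.4686, -0.2179, 0.1488]
ee_rot: [[0.318, -0.948, -0.002], [-0.948, -0.318, 0.0], [-0.001, 0.001, -1.0]]
wrist_force: [-0.0, -0.2, -2.1]
gripper_width: 0.643
gripper_force: 30.0
```

Call:
servo_tool(
  commands=[
    [[1,0,0,0,0,0,0],[1,0,0,0,0,0,0],[1,0,0,0,0,0,0],[1,0,0,0,0,0,0],[1,0,0,0,0,0,0]],
  ],
)

```text
time_s: 14.4
tcp_pos: [0.4693, -0.2156, 0.1504]
ee_rot: [[0.32, -0.947, 0.001], [-0.947, -0.32, -0.0], [0.0, -0.001, -1.0]]
wrist_force: [0.0, -0.3, -1.1]
gripper_width: 0.642
gripper_force: 30.0
```

Run:
```python
from h import *
from station import r
c=r.capture("wrist");s=r.sense();p,w=now(s);print(p,w,s["gripper_width"],s["time_s"])
cv2.imwrite("pics/w6.png",c["pixels"][...,::-1]);pickle.dump((c,s),open("w6.pkl","wb"))
```

```text
[ 469.26409199 -215.72819269  150.31385772] 198.67130369618673 0.641108934238806 14.45
```

View pics/w6.png

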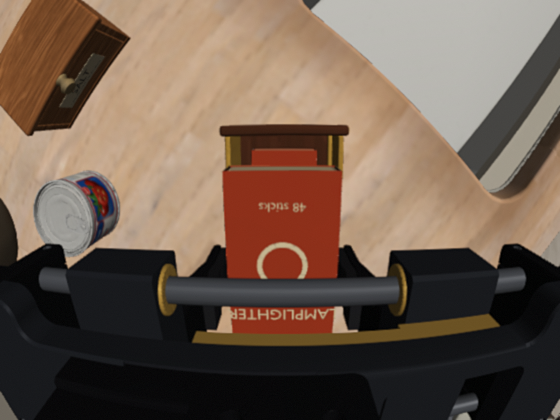

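The second box is held level above the dispenser (far edge at row 168, rim at 127 between columns 221 and 349), with the first visible below. Next I lower it to just above the first.

Call:
servo_tool(
  commands=[
    [[1,0,1,10,0,0,0],[1,0,1,30,0,0,0],[1,0,1,50,0,0,0],[1,0,1,65,0,0,0],[1,0,1,75,0,0,0]],
  ],
)

```text
time_s: 14.95
tcp_pos: [0.4671, -0.2164, 0.0733]
ee_rot: [[0.319, -0.948, -0.003], [-0.948, -0.319, 0.001], [-0.001, 0.002, -1.0]]
wrist_force: [0.0, 0.0, -1.2]
gripper_width: 0.642
gripper_force: 30.0
```

Call:
servo_tool(
  commands=[
    [[1,0,0,6,0,0,0],[1,0,0,12,0,0,0],[1,0,0,18,0,0,0],[1,0,0,23,0,0,0],[1,0,0,23,0,0,0]],
  ],
)

```text
time_s: 15.45
tcp_pos: [0.4678, -0.2166, 0.0516]
ee_rot: [[0.319, -0.948, -0.001], [-0.948, -0.319, 0.0], [-0.001, 0.001, -1.0]]
wrist_force: [-0.1, 0.2, -0.8]
gripper_width: 0.646
gripper_force: 30.0
```

Call:
servo_tool(
  commands=[
    [[0,0,0,0,0,0,0],[0,0,0,0,0,0,0],[0,0,0,0,0,0,0],[0,0,0,0,0,0,0],[0,0,0,0,0,0,0]],
  ],
)

```text
time_s: 15.95
tcp_pos: [0.4683, -0.2166, 0.0523]
ee_rot: [[0.319, -0.948, 0.0], [-0.948, -0.319, -0.0], [0.0, -0.0, -1.0]]
wrist_force: [0.3, 0.2, -0.5]
gripper_width: 0.971
gripper_force: 0.0
```

Call:
servo_tool(
  commands=[
    [[0,0,0,-10,0,0,0],[0,0,0,-30,0,0,0],[0,0,0,-60,0,0,0],[0,0,0,-90,0,0,0],[0,0,0,-115,0,0,0]],
  ],
)

```text
time_s: 16.45
tcp_pos: [0.4685, -0.2168, 0.1696]
ee_rot: [[0.32, -0.948, 0.002], [-0.948, -0.32, -0.001], [0.001, -0.002, -1.0]]
wrist_force: [0.4, -0.0, 0.1]
gripper_width: 0.999
gripper_force: 0.0
```

Call:
servo_tool(
  commands=[
    [[0,0,0,0,0,0,0],[0,0,0,0,0,0,0],[0,0,0,0,0,0,0],[0,0,0,0,0,0,0],[0,0,0,0,0,0,0]],
  ],
)

```text
time_s: 16.95
tcp_pos: [0.4677, -0.2165, 0.1662]
ee_rot: [[0.319, -0.948, -0.002], [-0.948, -0.319, 0.0], [-0.001, 0.002, -1.0]]
wrist_force: [-0.9, 0.3, -0.8]
gripper_width: 0.999
gripper_force: 0.0
```

Run:
```python
from h import *
from station import r
c=r.capture("wrist")["pixels"];t=r.capture("side")["pixels"]
o=np.hstack([cv2.resize(c,(480,360)),cv2.resize(t[240:380,200:325],(320,360),interpolation=cv2.INTER_CUBIC)])
cv2.imwrite("pics/m7.png",np.ascontiguousarray(o[...,::-1]))
```

```text
(no output)
```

View pics/m7.png

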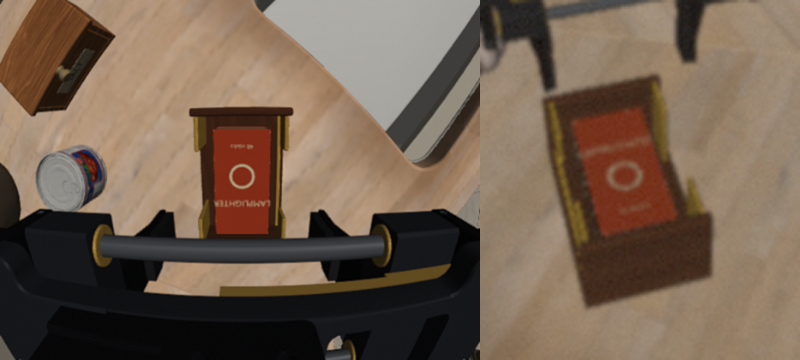

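Both views show the second box flat on the first inside the dispenser (ring at (241,177) and (625,177)), with the gripper clear above it.

```bash
python3 -c "
from station import r
print(r.finish_job())"
```

```text
the job is handed in; nothing more can be done
None
```

Both matchboxes lie flat in the dispenser, the one from the green book at the bottom and the worktop one on top, and the job was handed in at about 17 s of the 61 s allowed.

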